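Slip a watch-movement carrier under the sprung roller arm

TASK

Load the watch-movement carrier into the test stand: lay it in the channel nose first, use its wedge nose to push the sprung roller arm up, and slide it on beneath the arm until the roller drops into the groove across the carrier's top; press it home against the rubber stop with 6 to 9 N, then let go so that the arm bears down and keeps it there. Be gentle: never push the carrier against the stop, the arm or the rails with more than 14 N, and leave the dish, the screwdriver and the loupe where they are.

Things in the scene. Friction and masses are not known exactly. Their poses are not given: they have to be found in the camera images.
- carrier: Loose bare-aluminium slide, about 0.18 kg, 110 x 36 x 16 mm; origin at the centre of its underside, x along its length with the wedge nose at +x, z up. A brass watch movement lies in its top at x = -8 mm. At the tail (x = -38 mm) a grip block stands on the top.
- grip_block (a point): Point in the middle of the carrier's upright grip block, 38 mm above the carrier's underside; axes as the carrier. The block is 20 mm (x) by 24 mm (y) and reaches from 16 to 48 mm above the underside. Take it from above, fingers closing along y.
- nose (a point): Point on the carrier at the tip of its nose (carrier x = +55 mm), at its underside; axes as the carrier. The nose is a 35 degree ramp across the full width, from 4 mm high at the tip to the 16 mm top 17 mm behind it.
- groove (a point): Point on the carrier at the middle of the floor of the groove cut across its top (35 mm behind the nose tip, 9 mm above the underside). The floor is 10 mm long; 45 degree walls rise 7 mm to the top, where the groove is 24 mm long.
- stand: Fixed test stand: grey bed plate 295 x 76 x 10 mm; origin on the underside, on the centre line, 150 mm from the mouth end and 145 mm from the head end; x from the mouth to the head, z up. The carrier goes in along +x, lying on the bed. More than 14 N between the carrier and the rails, roller arm and stop, all together, is a failure; lying on the bed does not count. Pressed down on the bed the carrier sticks.
- mouth (a point): Point on the bed's top at the mouth end of the centre line (stand x = -150 mm, 10 mm above its underside); axes as the stand. Two guide rails, 10 mm high, stand on the bed: inner faces 40 mm apart (2 mm clear of the carrier each side) from 120 to 227 mm beyond this point, flaring to about 65 mm apart 60 mm beyond it.
- stop_zone (a point): Point on the bed's top, on the centre line, 210 mm beyond the mouth point; axes as the stand. The head, with the 12 mm high black rubber stop for the nose and the sprung arm, is clamped anywhere along 60 mm: the stop face lies within 30 mm to either side (x) of this point. Where is NOT measured: find it by feel.
- buffer (a joint): How far (m) the rubber stop is pressed in by the carrier's nose, along the stand's x: 0 = untouched; it yields 1 mm for 6 N and comes back when let go. It must once be pressed in by 0.7 mm or more, with the roller over the groove.
- holddown (a joint): Angle (rad) of the sprung roller arm: 0 = down, no part beneath; grows as pushed up; 0.20 with the roller on the carrier's top, 0.08 in its groove (spring about 5 N and 3 N). The roller, 14 mm in diameter, hangs 35 mm before the stop face, 4 mm above the bed; it drops into the groove within 2 to 3 mm of the stop. Pushing it up takes 3 to 8 N along the bed; it then pulls the carrier in as it drops. The arm stays lower than 65 mm above the mat.
- dish: Bystander: small clear round dish, 56 mm across, 16 mm high, origin at the centre of its underside. Leave it where it is.
- screwdriver: Bystander: small steel screwdriver lying down, 125 mm long along its x, about 11 mm high, origin near its middle on the mat. Leave it where it is.
- loupe: Bystander: black eye loupe, a tapered cup 34 mm across and 30 mm high, origin at the centre of its underside. Leave it where it is.
Not all that is in view belongs to the job. What is shaped like the carrier but brown is not meant.

How it is judged:
On the way, in this order (a step that is already met when the one before it is completed fails the run):
1. the carrier, in the channel, has pushed the roller arm up onto its top (value of joint holddown above 0.16 rad and x of carrier in the frame of stand above -0.075 m and y of carrier in the frame of stand between -0.006 and 0.006 m), for 0.02 s.
2. the carrier is pressed home: its nose presses the rubber stop in by 0.7 mm (4 N), the roller down in the groove (value of joint buffer above 0.0007 m and value of joint holddown below 0.13 rad), for 0.05 s.
At the end, for the whole second after the job is handed in: The carrier lies flat and still on the bed in the channel (within 5 mm of the centre line, 0.12 rad of its direction, tilt under 0.06 rad), its origin from 32 mm before to 42 mm beyond the stand's, the roller down in its groove (arm angle 0.05 to 0.11), and let go (value of joint holddown between 0.05 and 0.11 rad and x of carrier in the frame of stand between -0.032 and 0.042 m and y of carrier in the frame of stand between -0.005 and 0.005 m and z of carrier in the frame of stand below 0.0125 m and angle between the x axis of carrier and the x axis of stand, either way round below 0.12 rad and angle between carrier's own z axis and vertical below 0.06 rad and linear speed of carrier below 0.01 m/s); the robot touches nothing.
It fails at once if the carrier is pressed against the stop, roller arm and rails with more than 14 N (contact force between carrier and stand above 14 N).
It fails at once if the dish is moved more than 15 mm (distance of dish from where it was at the start of the episode above 0.015 m).
It fails at once if the screwdriver is moved more than 15 mm (distance of screwdriver from where it was at the start of the episode above 0.015 m).
It fails at once if the loupe is moved more than 15 mm (distance of loupe from where it was at the start of the episode above 0.015 m).
It also fails if it takes over 64 s, if anything falls off the work surface, if the arm or the gripper's body presses on something with over 40 N, if the wrist force passes 120 N, or if a joint passes its speed limit or range.

ROBOT

A 6-joint arm with a two-finger parallel gripper is mounted at the origin on the work surface. World frame = base frame: x ahead of the robot, y to its left, z up, the work surface at z = 0. Lengths are in m, angles in rad, forces in N, time in s.
With the tool pointing down it reaches from about 0.15 to 0.775 m from the base axis. Payload 6.1 kg.
Tool frame: the origin (TCP) lies midway between the tips of the shut fingers; the grasp point (between the pads) lies 19 mm behind it; z points along the fingers, y is the line along which they close (so a half turn about z gives the same grasp; the last joint's range is limited). The gripper opens to 85 mm and grips with 20 to 120 N. Pads are 22 mm wide; open, the fingers measure 114 mm over their backs; the gripper's body (76 mm by 85 mm) begins 54 mm behind the grasp point. The pads swing forward as they close: fully open they stand 13 mm farther back than shut.
Start: joints at [-1.294, 0.126, -0.04, 1.405, 0, 1.571], TCP at [0.143, -0.505, 0.201] pointing down, gripper open.
Joint ranges: [-2.72, 2.72], [-0.95, 1.95], [-1.27, 1.35], [-1.78, 2.02], [-1.46, 1.47], [-3.14, 3.14]. Speed limits (rad/s): [2.39, 2.39, 3.01, 3.14, 3.14, 3.14].

INTERFACE

Orientations are given as a rotation vector (axis times angle).
In Python, from station import robot gives the robot as it stands. The module is installed in compiled form; this text tells all that it offers.
- The arm moves only by the tool move_arm, never from a script. Its argument "rows" is a list of rows, each an object of numbers: "rx", "ry", "rz": the turn, a rotation vector about the world's x, y, z in degrees; "dx", "dy", "dz": the shift along the world's x, y, z in mm; "gripper": the opening, from -1 (shut) to 1 (fully open). A call has 1 to 8 rows; each row shifts and turns the commanded pose from where the row before left it; what a row does not reach is not made up. A row lasts 1/12 s, in which the tool goes at most 41.7 mm and 7.16 degrees, less where a joint would pass 70% of its speed; a pose out of reach is approached as far as the arm can. A call with a gripper value outside its range is refused whole. The fingers move at their own pace and stop on an object; "grip_force" is the grip in N (left out, the last holds). Time passes only in rows, so rows that do not move let the fingers close. It gives the time, the measured TCP pose, the force, the opening and the grip force at its end, in the units of the state.
- robot.get_obs(): the state, without advancing time (a new reading comes with each control period).
- robot.grab_frame(name): name is "side" or "top" or "wrist"; returns the picture (400x640x3 uint8, red, green, blue); there is no depth.
- robot.get_calibration(name): a dict with "fovy" (degrees; the focal length in pixels is half the picture's height over the tangent of half this angle, whatever the lens; pixels are square), "cx", "cy" (the principal point, pixels), "dist_coeffs" ([k1, k2, p1, p2, k3] as OpenCV has them; the pictures are not rectified), "R" (3x3) and "t" (3): a world point X has camera coordinates R X + t; the wrist camera has in their place "hand_eye" (4x4, takes a point from camera to tool coordinates, whose origin is the TCP and whose axes are the flange's). Camera axes: x right, y down, z forward; pixel columns grow to the right and rows downward; lengths in m; the calibration is good to about 2 mm. A picture is of the moment at which its call begins: read the wrist's pose just before it. get_calibration takes no time and is no camera call.
- robot.job_done(): hands the job in; it is judged then, once.
Trained networks look in the newest picture that a camera, given by its name, has taken for a name from the list of things; names that differ only in an ending like _2 or _b are one class to them, and where a whole thing is asked for, a point or a joint stands for the part that bears it (a point fixed in the world has none). Each returns a list of dicts, best first, with "score" (0 to 1); they miss things now and then, are a little off and sometimes report something else, mostly with a low value. They report only what shows in the picture. A call takes as long as a camera call. They do not tell look-alikes from the thing itself.
- robot.outline_of(camera, target): "pixels" (400x640 bool, what is visible of it) and "pixel" ([row, column] in pixels, amid what is visible of it).
The state is a dict: "clock": time; "joint_positions": joint angles; "joint_vel": joint speeds; "joint_torque": joint torques, N m; "position": TCP position; "orientation": TCP orientation; "force": force on the tool from outside, world axes, zero at the start; "moment": the same for the moment, N m; "gripper_width": finger opening in m; "grasp_force": force on a finger pad.
Only numpy, scipy, OpenCV 4.12 (cv2) and the standard library are available. Lean on these libraries where they do the work, as an engineer would, in place of code of your own. Each camera call takes 0.05 s, during which the arm holds its last target. There are 200 camera calls.

## Working session

There is one attempt and no reset: what is moved stays moved. The work goes in short steps, Python scripts to look and compute and a tool call to move; the robot and the scene stay as the last step left them, time stands still between calls to the robot, and variables do not carry over. Pictures are saved under pics/ and viewed, at most 10 in all, crops included, and the job is handed in when it is done.

Besides the shell and the picture viewer there is one more tool, called after "Call:" by a JSON object that holds its "op" and its "data", one argument or row to a line. move_arm: Moves the arm, as the interface text tells. Its arguments: {"type":"object","properties":{"rows":{"type":"array"},"grip_force":{"type":"number"}},"required":["rows"]}

```bash
mkdir -p pics
python3 - <<'E'
from station import robot
import cv2,numpy as np
o=robot.get_obs();print(o['clock'],o['position'],o['orientation'],o['gripper_width'],o['force'])
for c in ("top","side"):
    im=robot.grab_frame(c);cv2.imwrite(f'pics/{c}0.png',im[:,:,::-1])
    k=robot.get_calibration(c);print(c,{a:np.round(b,4).tolist() for a,b in k.items()})
    for t in ("carrier","grip_block","nose","groove","stand","dish","screwdriver","loupe"):
        print(t,[(round(float(d['score']),2),np.round(d['pixel']).tolist(),int(d['pixels'].sum())) for d in robot.outline_of(c,t)])
k=robot.get_calibration("wrist");print({a:np.round(b,4).tolist() for a,b in k.items()})
E
```

```text
0.0 [ 0.14334705 -0.50459259  0.20061587] [-3.11000323e+00 -4.33214577e-01  3.48237021e-04] 0.08528734526636562 [0.67706843 0.08604843 0.14022346]
top {'fovy': 49.4303, 'cx': 324.1542, 'cy': 202.9935, 'dist_coeffs': [-0.0687, 0.0, 0.0, 0.0, 0.0], 'R': [[-0.0286, -0.9996, 0.0033], [-0.9975, 0.0283, -0.0643], [0.0642, -0.0052, -0.9979]], 't': [0.0082, 0.4896, 0.9163]}
carrier [(0.7, [304.0, 454.0], 899), (0.67, [157.0, 374.0], 794), (0.66, [147.0, 465.0], 906), (0.65, [212.0, 425.0], 851)]
grip_block [(0.97, [145.0, 464.0], 906), (0.71, [307.0, 453.0], 870), (0.63, [154.0, 370.0], 883), (0.6, [214.0, 425.0], 868)]
nose [(0.87, [148.0, 464.0], 799), (0.85, [307.0, 456.0], 833), (0.7, [157.0, 370.0], 830), (0.57, [209.0, 427.0], 892)]
groove [(0.76, [304.0, 454.0], 880), (0.71, [156.0, 370.0], 867), (0.69, [216.0, 426.0], 891), (0.58, [149.0, 463.0], 922)]
stand [(0.58, [132.0, 306.0], 1143)]
dish [(0.98, [220.0, 217.0], 532)]
screwdriver [(0.61, [140.0, 196.0], 158)]
loupe [(0.51, [109.0, 421.0], 203)]
side {'fovy': 49.353, 'cx': 314.7007, 'cy': 190.1298, 'dist_coeffs': [-0.0954, 0.0, 0
[... 409 characters left out ...]
.0, 314.0], 1071), (0.71, [300.0, 217.0], 1246)]
groove [(0.98, [297.0, 214.0], 1146), (0.79, [310.0, 389.0], 1091), (0.78, [272.0, 310.0], 1105), (0.76, [228.0, 369.0], 818)]
stand [(0.56, [182.0, 375.0], 1042), (0.51, [137.0, 298.0], 272), (0.51, [266.0, 424.0], 238), (0.3, [127.0, 354.0], 57)]
dish [(0.69, [139.0, 297.0], 266)]
screwdriver [(0.69, [128.0, 360.0], 101), (0.2, [272.0, 310.0], 1034)]
loupe [(0.6, [274.0, 310.0], 1081), (0.54, [265.0, 422.0], 242)]
{'fovy': 64.728, 'cx': 317.2613, 'cy': 205.5815, 'dist_coeffs': [-0.0642, 0.0, 0.0, 0.0, 0.0], 'hand_eye': [[0.0001, -0.9664, -0.257, 0.0642], [1.0, 0.0002, -0.0004, 0.001], [0.0004, -0.257, 0.9664, -0.1716], [0.0, 0.0, 0.0, 1.0]]}
```

View pics/top0.png

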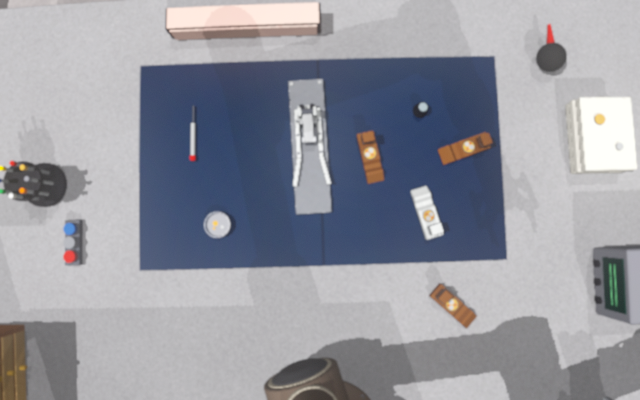

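View pics/side0.png

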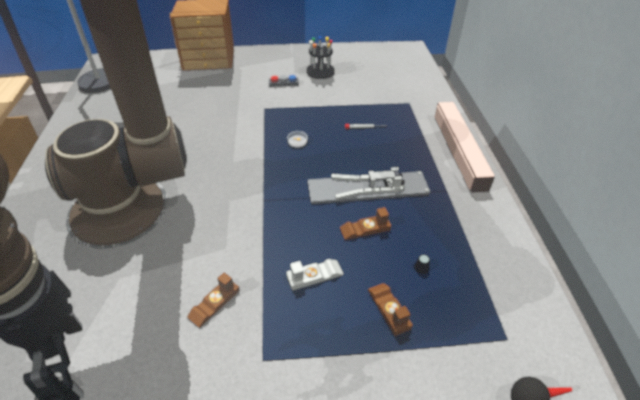

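The candidates, by pixel in the top picture, are brown (157,370), brown (148,466), brown (305,453) and bare aluminium (212,427). I choose the aluminium one. Its grip block is at the near end (about row 232) and its nose at the far end (about row 190). The stand lies at rows 80–213, col 310, with its mouth at row 213.

```bash
cat > h.py <<'E'
from station import robot
import cv2,numpy as np
from scipy.spatial.transform import Rotation as Ro
def K(k,h=400):
    f=h/2/np.tan(np.radians(k['fovy']/2));return np.array([[f,0,k['cx']],[0,f,k['cy']],[0,0,1]])
def cam(c,obs=None):
    k=robot.get_calibration(c)
    if c!='wrist': R,t=np.array(k['R']),np.array(k['t'])
    else:
        T=np.eye(4);T[:3,:3]=Ro.from_rotvec(obs['orientation']).as_matrix();T[:3,3]=obs['position']
        M=np.linalg.inv(T@np.array(k['hand_eye']));R,t=M[:3,:3],M[:3,3]
    return K(k),np.array(k['dist_coeffs'],float),R,t
def toworld(C,uv,z):
    Km,d,R,t=C
    n=cv2.undistortPoints(np.array(uv,float).reshape(-1,1,2),Km,d).reshape(-1,2)
    r=np.c_[n,np.ones(len(n))]@R; o=-R.T@t; z=np.broadcast_to(z,len(n))
    return o+r*((z-o[2])/r[:,2])[:,None]
def topix(C,X):
    Km,d,R,t=C
    return cv2.projectPoints(np.array(X,float).reshape(-1,1,3),cv2.Rodrigues(R)[0],t,Km,d)[0].reshape(-1,2)
E
python3 - <<'E'
from h import *
im=cv2.imread('pics/top0.png')
cv2.imwrite('pics/crop1.png',cv2.resize(im[70:250,280:450],None,fx=3.3,fy=3.3,interpolation=cv2.INTER_CUBIC))
C=cam('top');robot.grab_frame('top')
for d in robot.outline_of('top','carrier'):
    r,c=d['pixel']
    if abs(r-212)<10 and abs(c-427)<10:
        m=d['pixels'].astype(np.uint8);p=cv2.findNonZero(m).reshape(-1,2)
        w=toworld(C,p,0.012)[:,:2];b=cv2.minAreaRect((w*1000).astype(np.float32));print('carrier',b,cv2.boxPoints(b).tolist())
hsv=cv2.cvtColor(im,cv2.COLOR_BGR2HSV)
m=((hsv[:,:,1]<110)&(hsv[:,:,2]>70)).astype(np.uint8);m[:70]=0;m[225:]=0;m[:,:270]=0;m[:,340:]=0
n,l,s,_=cv2.connectedComponentsWithStats(m);i=1+s[1:,4].argmax();print(s[i])
p=cv2.findNonZero((l==i).astype(np.uint8)).reshape(-1,2)
w=toworld(C,p,0.010)[:,:2];b=cv2.minAreaRect((w*1000).astype(np.float32));print('stand',b,cv2.boxPoints(b).tolist())
for t,uv,z in(('dish',(217,222),.01),('loupe',(421,109),.02),('scr',(193,140),.01)):print(t,toworld(C,[uv],z))
S=cam('side');print('side block',toworld(S,[(296,268)],.042),'top block',toworld(C,[(433,232)],.045))
E
```

```text
carrier ((463.8375244140625, -225.14456176757812), (107.46736145019531, 39.73260498046875), 17.85130500793457) [[406.6008605957031, -222.70664978027344], [418.7807922363281, -260.5263671875], [521.07421875, -227.5824737548828], [508.8942565917969, -189.76275634765625]]
[ 270   70   70  155 9871]
stand ((616.2371826171875, 34.37828826904297), (153.0215606689453, 340.90460205078125), 88.3199462890625) [[443.614990234375, -37.10223388671875], [784.373046875, -47.09696960449219], [788.859375, 105.85881042480469], [448.101318359375, 115.85354614257812]]
dish [[0.45543735 0.22674977 0.01      ]]
loupe [[ 0.68877821 -0.22279715  0.02      ]]
scr [[0.636567   0.27787855 0.01      ]]
side block [[ 0.4260784  -0.23197171  0.042     ]] top block [[ 0.4208881  -0.23015865  0.045     ]]
```

View pics/crop1.png

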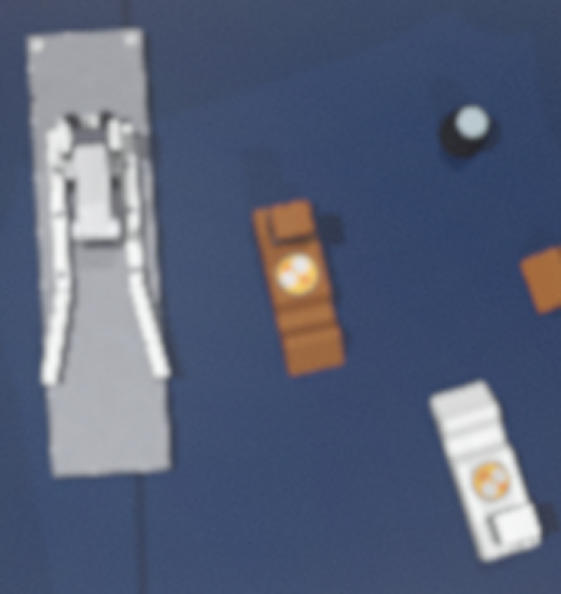

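The crop confirms the choice. The silver carrier is at crop (485,470), with its nose ramp up and its block at the bottom (515,525). The stand's mouth corners are at crop (53,476) and (170,470), and its head corners at (28,36) and (143,31).

Run:
```python
from h import *
C=cam('top')
q=np.array([(53,476),(170,470),(28,36),(143,31)])/3.3+[280,70]-.35
w=toworld(C,q,.010)*1000;print(w.round(1))
m=(w[0]+w[1])/2;h=(w[2]+w[3])/2;d=h-m;print('mouth',m,'head',h,'len',np.linalg.norm(d),'yaw',np.degrees(np.arctan2(d[1],d[0])),np.linalg.norm(w[0]-w[1]))
```

```text
[[468.2  56.2  10. ]
 [470.  -20.3  10. ]
 [763.4  66.1  10. ]
 [764.6 -11.   10. ]]
mouth [469.08091642  17.94019203  10.        ] head [764.01083484  27.5402883   10.        ] len 295.08612069708477 yaw 1.8643441194110328 76.50983236097672
```

Call:
{"op": "move_arm", "data": {
  "rows": [
    {"dx": 28, "dy": 27},
    {"dx": 28, "dy": 27},
    {"dx": 28, "dy": 27},
    {"dx": 28, "dy": 27},
    {"dx": 28, "dy": 27},
    {"dx": 28, "dy": 27},
    {"dx": 28, "dy": 27},
    {"dx": 28, "dy": 27, "rz": 2}
  ],
  "grip_force": 30
}}

```text
validation failed for argument at $.ro...
```

Call:
{"op": "move_arm", "data": {
  "rows": [
    {"dx": 28, "dy": 26},
    {"dx": 28, "dy": 26},
    {}
  ]
}}

```text
validation failed for argument at $.ro...
```

Run:
```python
from h import *
o=robot.get_obs();C=cam('wrist',o);im=robot.grab_frame('wrist');cv2.imwrite('pics/w1.png',im[:,:,::-1])
print(o['clock'],o['position'],o['orientation'])
for t in('carrier','grip_block','stand'):
  for d in robot.outline_of('wrist',t):
    p=cv2.findNonZero(d['pixels'].astype(np.uint8)).reshape(-1,2)
    b=cv2.minAreaRect((toworld(C,p,.016)[:,:2]*1000).astype(np.float32));print(t,d['score'],d['pixel'],b)
```

```text
1.0 [ 0.1434623  -0.50499859  0.20141273] [ 3.11153862e+00  4.33455361e-01 -1.23561918e-05]
carrier 0.65 [30.7, 149.9] ((251.547119140625, -289.9188232421875), (95.63954162597656, 40.04001998901367), 47.1531982421875)
grip_block 0.84 [32.1, 151.7] ((251.351806640625, -290.4109191894531), (92.30191802978516, 39.22578430175781), 46.37767791748047)
```

View pics/w1.png

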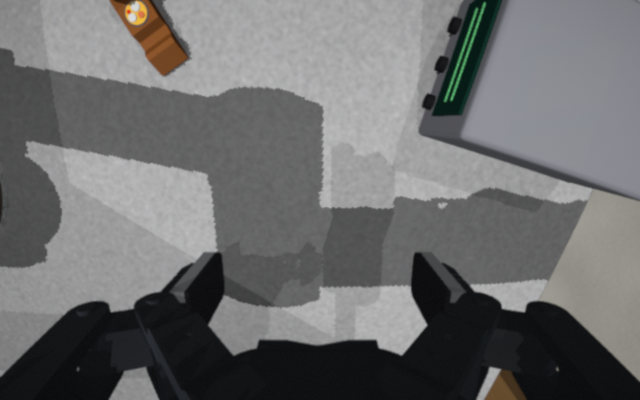

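The moves were refused, so this picture shows the start position, with a brown look-alike at (35,150). I'll retry with full rows.

Call:
{"op": "move_arm", "data": {
  "rows": [
    {"dx": 28, "dy": 27, "dz": 0, "rx": 0, "ry": 0, "rz": 0, "gripper": 1},
    {"dx": 28, "dy": 27, "dz": 0, "rx": 0, "ry": 0, "rz": 0, "gripper": 1},
    {"dx": 28, "dy": 27, "dz": 0, "rx": 0, "ry": 0, "rz": 0, "gripper": 1},
    {"dx": 28, "dy": 27, "dz": 0, "rx": 0, "ry": 0, "rz": 0, "gripper": 1},
    {"dx": 28, "dy": 27, "dz": 0, "rx": 0, "ry": 0, "rz": 0, "gripper": 1},
    {"dx": 28, "dy": 27, "dz": 0, "rx": 0, "ry": 0, "rz": 0, "gripper": 1},
    {"dx": 28, "dy": 27, "dz": 0, "rx": 0, "ry": 0, "rz": 0, "gripper": 1},
    {"dx": 28, "dy": 27, "dz": 0, "rx": 0, "ry": 0, "rz": 2, "gripper": 1}
  ],
  "grip_force": 30
}}

```text
clock: 1.87
position: [0.3685, -0.2875, 0.2016]
orientation: [3.103, 0.488, 0.001]
force: [1.1, -0.9, -0.1]
gripper_width: 0.0856
grasp_force: 0.0
```

Call:
{"op": "move_arm", "data": {
  "rows": [
    {"dx": 28, "dy": 26, "dz": 0, "rx": 0, "ry": 0, "rz": 0, "gripper": 1},
    {"dx": 28, "dy": 26, "dz": 0, "rx": 0, "ry": 0, "rz": 0, "gripper": 1},
    {"dx": 0, "dy": 0, "dz": 0, "rx": 0, "ry": 0, "rz": 0, "gripper": 1}
  ]
}}

```text
clock: 2.12
position: [0.4273, -0.233, 0.2011]
orientation: [-3.101, -0.498, -0.003]
force: [-1.1, 0.3, 0.8]
gripper_width: 0.0856
grasp_force: 0.0
```

Run:
```python
from h import *
o=robot.get_obs();C=cam('wrist',o);im=robot.grab_frame('wrist');cv2.imwrite('pics/w2.png',im[:,:,::-1])
print(o['clock'],o['position'],o['orientation'],o['force'])
for t in('carrier','grip_block'):
  for d in robot.outline_of('wrist',t):
    p=cv2.findNonZero(d['pixels'].astype(np.uint8)).reshape(-1,2)
    b=cv2.minAreaRect((toworld(C,p,.012)[:,:2]*1000).astype(np.float32));print(t,d['score'],d['pixel'],b)
```

```text
2.1167 [ 0.42733717 -0.23301013  0.20114786] [-3.10067470e+00 -4.97516256e-01 -2.95232954e-03] [-1.05419696  0.25673896  0.77542653]
carrier 0.91 [305.9, 306.8] ((261.2973937988281, -273.5484619140625), (109.59439849853516, 48.7418327331543), 47.591697692871094)
carrier 0.79 [25.4, 251.4] ((559.3658447265625, -115.77740478515625), (56.829139709472656, 40.33285903930664), 13.837474822998047)
carrier 0.78 [53.4, 445.5] ((603.6431274414062, -323.6787414550781), (40.62018585205078, 126.43761444091797), 19.51276206970215)
carrier 0.57 [148.7, 324.0] ((462.7416687011719, -228.33885192871094), (110.77207946777344, 37.16874694824219), 14.719259262084961)
grip_block 0.96 [306.2, 305.3] ((260.9640808105469, -274.0765075683594), (108.56355285644531, 48.03811264038086), 48.11790466308594)
grip_block 0.71 [52.0, 443.5] ((603.2683715820312, -322.8604736328125), (40.33168029785156, 124.33867645263672), 19.261940002441406)
grip_block 0.57 [146.3, 324.1] ((462.77044677734375, -228.01565551757812), (111.5677490234375, 38.75053405761719), 15.687389373779297)
grip_block 0.57 [26.0, 255.8] ((559.9151000976562, -115.93360900878906), (57.18999099731445, 39.179325103759766), 11.977757453918457)
```

View pics/w2.png

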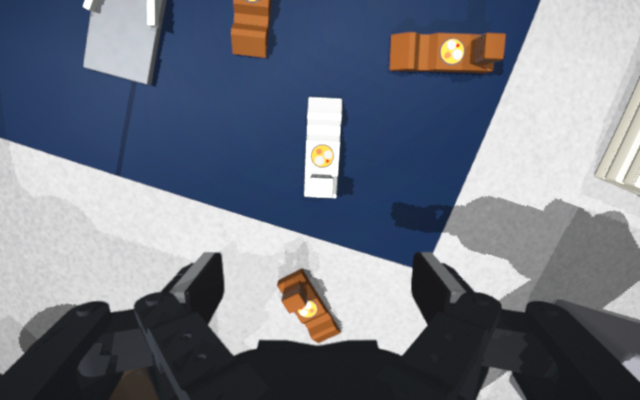

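The silver carrier is at cols 304–342, rows 97–198, with its block at about (187,321). A brown one is near (305,308). I'll refine the pose with a model fit to the mask.

Run:
```python
from h import *
from scipy.optimize import minimize
o=robot.get_obs();C=cam('wrist',o);im=cv2.imread('pics/w2.png').astype(int)
m=(im.min(2)>120)|((im[:,:,2]>150)&(im[:,:,2]>im[:,:,0]+40)); M=np.zeros((400,640),np.uint8);M[85:210,290:350]=m[85:210,290:350]
M=cv2.morphologyEx(M,cv2.MORPH_CLOSE,np.ones((7,7)));n,l,s,_=cv2.connectedComponentsWithStats(M);i=1+s[1:,4].argmax();M=(l==i).astype(np.uint8);print(s[i])
B=[(a,b,c) for b in(-18,18) for a,c in((-55,0),(-55,16),(38,16),(55,0),(55,4))]
G=[(a,b,c) for a in(-48,-28) for b in(-12,12) for c in(16,48)]
def sil(p):
    S=np.zeros((1600,2560),np.uint8);R=Ro.from_euler('z',p[2],degrees=True).as_matrix()
    for P in(B,G):
        X=(np.array(P)@R.T+[p[0],p[1],0])/1000
        cv2.fillConvexPoly(S,cv2.convexHull(np.round(topix(C,X)*4+1.5).astype(np.int32)),1)
    return S
M4=cv2.resize(M,None,fx=4,fy=4,interpolation=cv2.INTER_NEAREST)
f=lambda p:float((sil(p)^M4).sum())
r=minimize(f,[463,-226,16],method='Nelder-Mead',options=dict(initial_simplex=[[463,-226,16],[468,-226,16],[463,-221,16],[463,-226,19]]))
print(r.x,r.fun/16,M.sum())
a=np.radians(r.x[2]);print('block',r.x[:2]-38*np.array([np.cos(a),np.sin(a)]))
```

```text
[ 304   97   38  102 3406]
[ 459.63983231 -231.3951355    14.56494452] 198.5 3406
block [ 422.86103019 -240.9512704 ]
```

Call:
{"op": "move_arm", "data": {
  "rows": [
    {"dx": -4, "dy": -6, "dz": -30, "rx": 0, "ry": 0, "rz": -3, "gripper": 1},
    {"dx": 0, "dy": 0, "dz": -35, "rx": 0, "ry": 0, "rz": 0, "gripper": 1},
    {"dx": 0, "dy": 0, "dz": -30, "rx": 0, "ry": 0, "rz": 0, "gripper": 1},
    {"dx": 0, "dy": 0, "dz": -20, "rx": 0, "ry": 0, "rz": 0, "gripper": 1},
    {"dx": 0, "dy": 0, "dz": -15, "rx": 0, "ry": 0, "rz": 0, "gripper": 1},
    {"dx": 0, "dy": 0, "dz": 0, "rx": 0, "ry": 0, "rz": 0, "gripper": 1}
  ]
}}

```text
clock: 2.77
position: [0.4163, -0.243, 0.0683]
orientation: [-3.113, -0.402, 0.007]
force: [-0.4, 1.2, 0.2]
gripper_width: 0.0855
grasp_force: 0.0
```

Run:
```python
from h import *
o=robot.get_obs();C=cam('wrist',o);im=robot.grab_frame('wrist');cv2.imwrite('pics/w3.png',im[:,:,::-1])
print(o['clock'],o['position'],o['orientation'],o['force'])
```

```text
2.7667 [ 0.41629438 -0.24304344  0.06827736] [-3.11265307 -0.40150294  0.00709689] [-0.36057297  1.21429117  0.15711673]
```

View pics/w3.png

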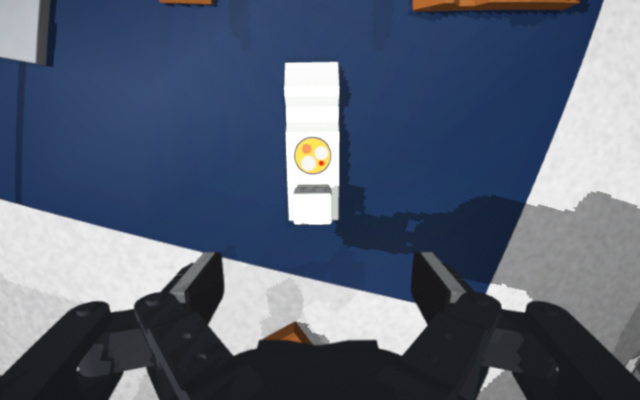

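The carrier is at cols 284–339, rows 62–223, with its block top at about (208,312). It is nearly aligned with the tool and slightly ahead of it. I'll refit on this closer view.

Run:
```python
from h import *
from scipy.optimize import minimize
o=robot.get_obs();C=cam('wrist',o);im=cv2.imread('pics/w3.png').astype(int)
m=(im.min(2)>125)|((im[:,:,2]>150)&(im[:,:,2]>im[:,:,0]+40)); M=np.zeros((400,640),np.uint8);M[50:235,270:355]=m[50:235,270:355]
M=cv2.morphologyEx(M,cv2.MORPH_CLOSE,np.ones((9,9)));n,l,s,_=cv2.connectedComponentsWithStats(M);i=1+s[1:,4].argmax();M=(l==i).astype(np.uint8);print(s[i])
B=[(a,b,c) for b in(-18,18) for a,c in((-55,0),(-55,16),(38,16),(55,0),(55,4))]
G=[(a,b,c) for a in(-48,-28) for b in(-12,12) for c in(16,48)]
def sil(p):
    S=np.zeros((1600,2560),np.uint8);R=Ro.from_euler('z',p[2],degrees=True).as_matrix()
    for P in(B,G):
        X=(np.array(P)@R.T+[p[0],p[1],0])/1000
        cv2.fillConvexPoly(S,cv2.convexHull(np.round(topix(C,X)*4+1.5).astype(np.int32)),1)
    return S
M4=cv2.resize(M,None,fx=4,fy=4,interpolation=cv2.INTER_NEAREST)
f=lambda p:float((sil(p)^M4).sum())
r=minimize(f,[463,-228,15],method='Nelder-Mead',options=dict(initial_simplex=[[463,-228,15],[468,-228,15],[463,-223,15],[463,-228,18]]))
print(r.x,r.fun/16,M.sum())
a=np.radians(r.x[2]);print('block',r.x[:2]-38*np.array([np.cos(a),np.sin(a)]))
print(toworld(C,[(312,208)],.048),o['position'])
```

```text
[ 284   62   56  163 8608]
[ 465.24425851 -227.94329507   14.91870017] 511.5 8608
block [ 428.52515852 -237.7263261 ]
[[ 0.42744855 -0.23822582  0.048     ]] [ 0.41738346 -0.24343328  0.07021157]
```

Call:
{"op": "move_arm", "data": {
  "rows": [
    {"dx": 9, "dy": 5, "dz": 0, "rx": 0, "ry": 0, "rz": 0, "gripper": 1},
    {"dx": 0, "dy": 0, "dz": -20, "rx": 0, "ry": 0, "rz": 0, "gripper": 1},
    {"dx": 0, "dy": 0, "dz": -20, "rx": 0, "ry": 0, "rz": 0, "gripper": 1},
    {"dx": 0, "dy": 0, "dz": -9, "rx": 0, "ry": 0, "rz": 0, "gripper": 1},
    {"dx": 0, "dy": 0, "dz": 0, "rx": 0, "ry": 0, "rz": 0, "gripper": 1}
  ]
}}

```text
clock: 3.23
position: [0.4281, -0.2377, 0.0217]
orientation: [-3.114, -0.406, 0.002]
force: [-1.5, 0.2, 0.7]
gripper_width: 0.0854
grasp_force: 0.0
```

Call:
{"op": "move_arm", "data": {
  "rows": [
    {"dx": 0, "dy": 0, "dz": 0, "rx": 0, "ry": 0, "rz": 0, "gripper": -0.1},
    {"dx": 0, "dy": 0, "dz": 0, "rx": 0, "ry": 0, "rz": 0, "gripper": -0.3},
    {"dx": 0, "dy": 0, "dz": 0, "rx": 0, "ry": 0, "rz": 0, "gripper": -0.6},
    {"dx": 0, "dy": 0, "dz": 0, "rx": 0, "ry": 0, "rz": 0, "gripper": -0.8},
    {"dx": 0, "dy": 0, "dz": 0, "rx": 0, "ry": 0, "rz": 0, "gripper": -1},
    {"dx": 0, "dy": 0, "dz": 0, "rx": 0, "ry": 0, "rz": 0, "gripper": -1},
    {"dx": 0, "dy": 0, "dz": 0, "rx": 0, "ry": 0, "rz": 0, "gripper": -1},
    {"dx": 0, "dy": 0, "dz": 0, "rx": 0, "ry": 0, "rz": 0, "gripper": -1}
  ],
  "grip_force": 40
}}

```text
clock: 3.9
position: [0.4285, -0.238, 0.0225]
orientation: [3.115, 0.406, 0.0]
force: [0.0, 0.1, -0.6]
gripper_width: 0.0
grasp_force: 0.0
```

The fingers shut on nothing, so I'll look.

Run:
```python
from h import *
o=robot.get_obs();a=robot.grab_frame('wrist');b=robot.grab_frame('side');t=robot.grab_frame('top')
b=cv2.resize(b[200:320,240:400],None,fx=2.5,fy=2.5,interpolation=cv2.INTER_CUBIC);t=cv2.resize(t[170:290,360:520],None,fx=2.5,fy=2.5,interpolation=cv2.INTER_CUBIC)
a=cv2.resize(a,(400,250))
c=np.zeros((550,800,3),np.uint8);c[:300,:400]=b;c[:300,400:]=t;c[300:,:400]=a
cv2.imwrite('pics/m4.png',c[:,:,::-1]);print(o['position'],o['force'],o['gripper_width'],o['grasp_force'])
```

```text
[ 0.42845849 -0.23799836  0.02245652] [ 0.03850456  0.08432946 -0.56524754] 2.9424026041260424e-05 0.0
```

View pics/m4.png

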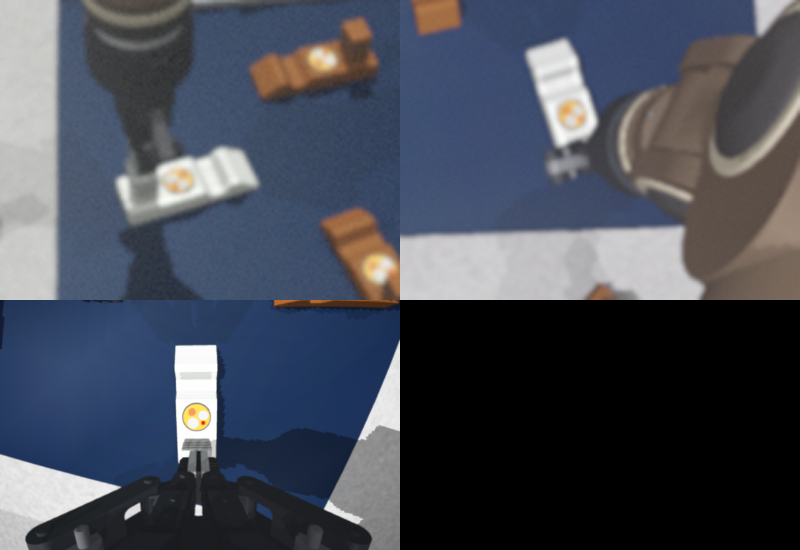

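The wrist view (lower left) shows the shut fingers at about (455,200), at the block's rear or top, and the carrier hasn't moved. I'll overlay the model and the TCP to see the offset.

Run:
```python
from h import *
o=robot.get_obs();p=o['position'];Rt=Ro.from_rotvec(o['orientation']).as_matrix()
print(Rt.round(3).tolist())
B=[(a,b,c) for b in(-18,18) for a,c in((-55,0),(-55,16),(38,16),(55,4))]
G=[(a,b,c) for a in(-48,-28) for b in(-12,12) for c in(16,48)]
Rc=Ro.from_euler('z',15,degrees=True).as_matrix()
out=[]
for c,(x0,y0,w,h,s) in dict(side=(270,235,90,65,4.4),wrist=(250,60,130,190,1.5),top=(400,170,60,90,3.1)).items():
    C=cam(c,o);im=robot.grab_frame(c)[:,:,::-1]
    im=cv2.resize(im[y0:y0+h,x0:x0+w],None,fx=s,fy=s,interpolation=cv2.INTER_CUBIC)
    q=lambda X:np.round((topix(C,X)-[x0,y0]+.5)*s).astype(int)
    for P,col in((B,(0,255,0)),(G,(0,0,255))):
        for u in q((np.array(P)@Rc.T+[465,-228,0])/1000): cv2.circle(im,tuple(map(int,u)),2,col,-1)
    for k,z in enumerate((0,-.02,-.04)): cv2.circle(im,tuple(map(int,q(p+Rt[:,2]*z)[0])),3,(255,0,255),-1)
    out.append(im)
W=np.zeros((300,800,3),np.uint8);x=0
for im in out:
    im=im[:300,:800-x];W[:im.shape[0],x:x+im.shape[1]]=im;x+=im.shape[1]
cv2.imwrite('pics/m5.png',W)
```

```text
[[0.967, 0.256, -0.0], [0.256, -0.967, 0.0], [-0.0, -0.0, -1.0]]
```

View pics/m5.png

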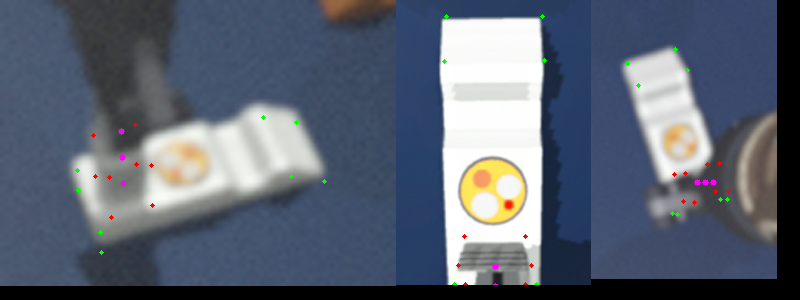

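Run:
```python
from h import *
o=robot.get_obs();print(o['clock'],o['position'],o['gripper_width'],o['grasp_force'],o['joint_positions'])
a=robot.grab_frame('wrist')[195:345,255:380];b=robot.grab_frame('side')[180:310,250:350]
a=cv2.resize(a,None,fx=3.2,fy=3.2,interpolation=cv2.INTER_CUBIC);b=cv2.resize(b,None,fx=3.9,fy=3.9,interpolation=cv2.INTER_CUBIC)
W=np.zeros((510,800,3),np.uint8);W[:a.shape[0],:400]=a[:510,:400];W[:b.shape[0],405:405+b.shape[1]]=b[:510,:395]
cv2.imwrite('pics/m6.png',W[:,:,::-1])
```

```text
4.2 [ 0.4284438  -0.23798459  0.0223671 ] -0.000102570289976684 0.0 [-5.07019069e-01  1.25342582e-01 -4.40587398e-01  1.00494572e+00
 -1.28609978e-05  2.37521059e+00]
```

View pics/m6.png

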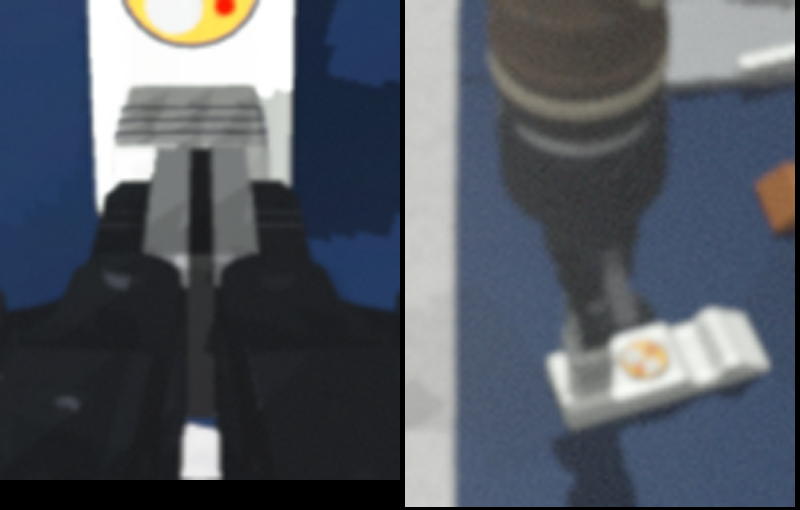

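This close view settles it. In the wrist crop, the grey shut pads (150–255, 148–250) lie over the block's top, and the block's ribbed front face ends at row 145. In the side crop, the fingers end above the block. So the real fingertips are about 30 mm higher than the reported TCP. The open-finger spacing (190 px for 85 mm) also puts them nearer the camera than nominal. I'll reopen and descend further, watching the force.

Call:
{"op": "move_arm", "data": {
  "rows": [
    {"dx": 0, "dy": 0, "dz": 5, "rx": 0, "ry": 0, "rz": 0, "gripper": 1},
    {"dx": 0, "dy": 0, "dz": 0, "rx": 0, "ry": 0, "rz": 0, "gripper": 1},
    {"dx": 0, "dy": 0, "dz": 0, "rx": 0, "ry": 0, "rz": 0, "gripper": 1},
    {"dx": 0, "dy": 0, "dz": 0, "rx": 0, "ry": 0, "rz": 0, "gripper": 1},
    {"dx": 0, "dy": 0, "dz": 0, "rx": 0, "ry": 0, "rz": 0, "gripper": 1},
    {"dx": 0, "dy": 0, "dz": 0, "rx": 0, "ry": 0, "rz": 0, "gripper": 1}
  ]
}}

```text
clock: 4.8
position: [0.4284, -0.238, 0.0273]
orientation: [-3.115, -0.406, 0.0]
force: [-0.0, -0.1, 0.2]
gripper_width: 0.0724
grasp_force: 0.0
```

Call:
{"op": "move_arm", "data": {
  "rows": [
    {"dx": 0, "dy": 0, "dz": -10, "rx": 0, "ry": 0, "rz": 0, "gripper": 1},
    {"dx": 0, "dy": 0, "dz": -8, "rx": 0, "ry": 0, "rz": 0, "gripper": 1},
    {"dx": 0, "dy": 0, "dz": -5, "rx": 0, "ry": 0, "rz": 0, "gripper": 1},
    {"dx": 0, "dy": 0, "dz": 0, "rx": 0, "ry": 0, "rz": 0, "gripper": 1}
  ]
}}

```text
clock: 5.13
position: [0.4272, -0.2373, 0.0025]
orientation: [-3.113, -0.406, 0.004]
force: [-0.4, 0.4, -0.5]
gripper_width: 0.0856
grasp_force: 0.0
```

Call:
{"op": "move_arm", "data": {
  "rows": [
    {"dx": 0, "dy": 0, "dz": -4, "rx": 0, "ry": 0, "rz": 0, "gripper": 1},
    {"dx": 0, "dy": 0, "dz": -4, "rx": 0, "ry": 0, "rz": 0, "gripper": 1},
    {"dx": 0, "dy": 0, "dz": 0, "rx": 0, "ry": 0, "rz": 0, "gripper": 0.3},
    {"dx": 0, "dy": 0, "dz": 0, "rx": 0, "ry": 0, "rz": 0, "gripper": 0},
    {"dx": 0, "dy": 0, "dz": 0, "rx": 0, "ry": 0, "rz": 0, "gripper": -0.3},
    {"dx": 0, "dy": 0, "dz": 0, "rx": 0, "ry": 0, "rz": 0, "gripper": -0.6},
    {"dx": 0, "dy": 0, "dz": 0, "rx": 0, "ry": 0, "rz": 0, "gripper": -0.8},
    {"dx": 0, "dy": 0, "dz": 0, "rx": 0, "ry": 0, "rz": 0, "gripper": -1}
  ]
}}

```text
clock: 5.8
position: [0.4287, -0.238, -0.0032]
orientation: [3.115, 0.406, 0.001]
force: [-1.1, 1.5, 2.7]
gripper_width: 0.0233
grasp_force: 40.2
```

Call:
{"op": "move_arm", "data": {
  "rows": [
    {"dx": 0, "dy": 0, "dz": 0, "rx": 0, "ry": 0, "rz": 0, "gripper": -1},
    {"dx": 0, "dy": 0, "dz": 0, "rx": 0, "ry": 0, "rz": 0, "gripper": -1},
    {"dx": 0, "dy": 0, "dz": 0, "rx": 0, "ry": 0, "rz": 0, "gripper": -1},
    {"dx": 0, "dy": 0, "dz": 0, "rx": 0, "ry": 0, "rz": 0, "gripper": -1}
  ]
}}

```text
clock: 6.13
position: [0.4287, -0.238, -0.0032]
orientation: [3.115, 0.406, 0.001]
force: [-1.4, 1.5, 6.0]
gripper_width: 0.0233
grasp_force: 40.5
```

The carrier is gripped, at 23.3 mm opening and 40 N. Next I'll lift it and carry it over.

Call:
{"op": "move_arm", "data": {
  "rows": [
    {"dx": 0, "dy": 0, "dz": 10, "rx": 0, "ry": 0, "rz": 0, "gripper": -1},
    {"dx": 0, "dy": 0, "dz": 20, "rx": 0, "ry": 0, "rz": 0, "gripper": -1},
    {"dx": 0, "dy": 0, "dz": 25, "rx": 0, "ry": 0, "rz": 0, "gripper": -1},
    {"dx": 0, "dy": 0, "dz": 25, "rx": 0, "ry": 0, "rz": 0, "gripper": -1},
    {"dx": 0, "dy": 0, "dz": 0, "rx": 0, "ry": 0, "rz": 0, "gripper": -1}
  ]
}}

```text
clock: 6.55
position: [0.4306, -0.2394, 0.0811]
orientation: [3.111, 0.405, 0.008]
force: [0.8, -0.3, -1.8]
gripper_width: 0.023
grasp_force: 39.6
```

Call:
{"op": "move_arm", "data": {
  "rows": [
    {"dx": 5, "dy": 20, "dz": 0, "rx": 0, "ry": 0, "rz": -1, "gripper": -1},
    {"dx": 6, "dy": 34, "dz": 0, "rx": 0, "ry": 0, "rz": -2, "gripper": -1},
    {"dx": 6, "dy": 34, "dz": 0, "rx": 0, "ry": 0, "rz": -2, "gripper": -1},
    {"dx": 6, "dy": 34, "dz": 0, "rx": 0, "ry": 0, "rz": -2, "gripper": -1},
    {"dx": 6, "dy": 34, "dz": 0, "rx": 0, "ry": 0, "rz": -2, "gripper": -1},
    {"dx": 6, "dy": 34, "dz": 0, "rx": 0, "ry": 0, "rz": -2, "gripper": -1},
    {"dx": 6, "dy": 34, "dz": 0, "rx": 0, "ry": 0, "rz": -2, "gripper": -1},
    {"dx": 4, "dy": 20, "dz": 0, "rx": 0, "ry": 0, "rz": 0, "gripper": -1}
  ]
}}

```text
clock: 7.22
position: [0.473, 0.0088, 0.0757]
orientation: [-3.14, -0.052, 0.002]
force: [-0.0, -0.4, -2.1]
gripper_width: 0.0234
grasp_force: 40.1
```

Call:
{"op": "move_arm", "data": {
  "rows": [
    {"dx": 2, "dy": 12, "dz": 0, "rx": 0, "ry": 0, "rz": 0, "gripper": -1},
    {"dx": 0, "dy": 0, "dz": 0, "rx": 0, "ry": 0, "rz": 0, "gripper": -1},
    {"dx": 0, "dy": 0, "dz": 0, "rx": 0, "ry": 0, "rz": 0, "gripper": -1},
    {"dx": 0, "dy": 0, "dz": 0, "rx": 0, "ry": 0, "rz": 0, "gripper": -1}
  ]
}}

```text
clock: 7.55
position: [0.4751, 0.0156, 0.076]
orientation: [-3.14, -0.053, 0.002]
force: [0.3, -0.0, -2.4]
gripper_width: 0.0233
grasp_force: 40.1
```

Call:
{"op": "move_arm", "data": {
  "rows": [
    {"dx": 0, "dy": 2.5, "dz": -10, "rx": 0, "ry": 0, "rz": 0, "gripper": -1},
    {"dx": 0, "dy": 0, "dz": -16, "rx": 0, "ry": 0, "rz": 0, "gripper": -1},
    {"dx": 0, "dy": 0, "dz": -16, "rx": 0, "ry": 0, "rz": 0, "gripper": -1},
    {"dx": 0, "dy": 0, "dz": -12, "rx": 0, "ry": 0, "rz": 0, "gripper": -1},
    {"dx": 0, "dy": 0, "dz": 0, "rx": 0, "ry": 0, "rz": 0, "gripper": -1},
    {"dx": 0, "dy": 0, "dz": 0, "rx": 0, "ry": 0, "rz": 0, "gripper": -1}
  ]
}}

```text
clock: 8.05
position: [0.4745, 0.0168, 0.0215]
orientation: [-3.139, -0.055, 0.003]
force: [0.0, -0.1, -2.8]
gripper_width: 0.0233
grasp_force: 40.0
```

Run:
```python
from h import *
o=robot.get_obs();C=cam('wrist',o);im=robot.grab_frame('wrist')[:,:,::-1].copy();cv2.imwrite('pics/raw7.png',im)
p=o['position'];print(p,o['orientation'],o['force'])
a=np.radians(1.86);U=np.array([[np.cos(a),-np.sin(a)],[np.sin(a),np.cos(a)]])
st=lambda x,y,z:np.r_[np.array([469.1,17.9])+U@[x,y],z]/1000
def d(pts,c):
    for u in topix(C,pts):cv2.circle(im,tuple(int(round(v)) for v in u),2,c,-1)
d([st(x,s*20,20) for x in range(120,230,10) for s in(-1,1)],(0,0,255))
d([st(x,s*38,10) for x in range(20,290,20) for s in(-1,1)],(255,255,0))
d([st(60,s*32.5,20) for s in(-1,1)],(0,128,255))
zb=p[2]*1000+3.5
Rt=Ro.from_rotvec(o['orientation']).as_matrix();th=np.arctan2(Rt[1,0],Rt[0,0]);V=np.array([[np.cos(th),-np.sin(th)],[np.sin(th),np.cos(th)]])
ca=lambda x,y,z:np.r_[p[:2]*1000+V@[x+38,y],z+zb]/1000
d([ca(x,s*18,z) for x,z in((55,4),(55,0),(38,16),(8,16)) for s in(-1,1)],(0,255,0))
cv2.imwrite('pics/w7.png',cv2.resize(im[:290,190:450],None,fx=2.05,fy=2.05,interpolation=cv2.INTER_CUBIC))
```

```text
[0.47454397 0.01678159 0.0214748 ] [-3.13890524 -0.05470372  0.00347777] [ 0.00567525 -0.12058185 -2.81638593]
```

View pics/w7.png

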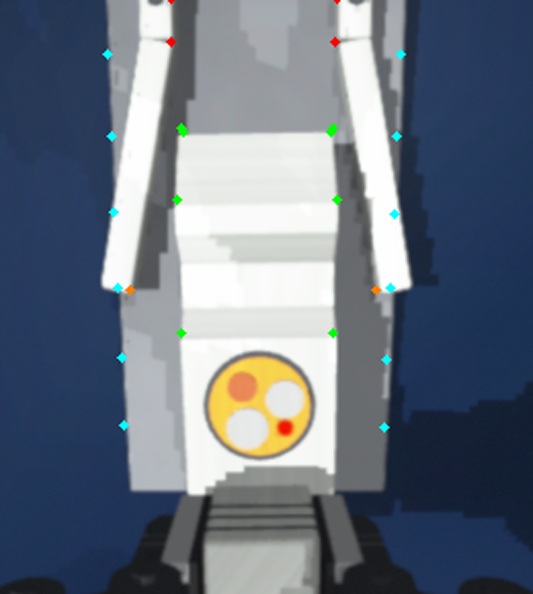

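The overlay matches within about 1 mm. The rails' inner faces are at x 171 and 336 (row 42), and the carrier's nose at x 178–334 (row 133), centred to about 0.4 mm. Now I'll lower it and slide in.

Call:
{"op": "move_arm", "data": {
  "rows": [
    {"dx": 0, "dy": 0.5, "dz": -7, "rx": 0, "ry": 0, "rz": 0, "gripper": -1},
    {"dx": 0, "dy": 0, "dz": -5, "rx": 0, "ry": 0, "rz": 0, "gripper": -1},
    {"dx": 0, "dy": 0, "dz": -2.5, "rx": 0, "ry": 0, "rz": 0, "gripper": -1},
    {"dx": 0, "dy": 0, "dz": 0, "rx": 0, "ry": 0, "rz": 0, "gripper": -1},
    {"dx": 0, "dy": 0, "dz": 0, "rx": 0, "ry": 0, "rz": 0, "gripper": -1}
  ]
}}

```text
clock: 8.52
position: [0.4754, 0.0179, 0.0078]
orientation: [-3.139, -0.058, 0.001]
force: [-0.4, -0.4, -1.9]
gripper_width: 0.0233
grasp_force: 40.1
```

Call:
{"op": "move_arm", "data": {
  "rows": [
    {"dx": 4, "dy": 0.13, "dz": 0, "rx": 0, "ry": 0, "rz": 0, "gripper": -1},
    {"dx": 4, "dy": 0.13, "dz": 0, "rx": 0, "ry": 0, "rz": 0, "gripper": -1},
    {"dx": 4, "dy": 0.13, "dz": 0, "rx": 0, "ry": 0, "rz": 0, "gripper": -1},
    {"dx": 4, "dy": 0.13, "dz": 0, "rx": 0, "ry": 0, "rz": 0, "gripper": -1},
    {"dx": 4, "dy": 0.13, "dz": 0, "rx": 0, "ry": 0, "rz": 0, "gripper": -1},
    {"dx": 4, "dy": 0.13, "dz": 0, "rx": 0, "ry": 0, "rz": 0, "gripper": -1},
    {"dx": 4, "dy": 0.13, "dz": 0, "rx": 0, "ry": 0, "rz": 0, "gripper": -1},
    {"dx": 2, "dy": 0.07, "dz": 0, "rx": 0, "ry": 0, "rz": 0, "gripper": -1}
  ]
}}

```text
clock: 9.18
position: [0.5063, 0.0188, 0.0079]
orientation: [-3.139, -0.058, -0.0]
force: [0.5, -1.0, -2.4]
gripper_width: 0.0234
grasp_force: 40.1
```

Call:
{"op": "move_arm", "data": {
  "rows": [
    {"dx": 1.5, "dy": 0.05, "dz": -0.5, "rx": 0, "ry": 0, "rz": 0, "gripper": -1},
    {"dx": 1.5, "dy": 0.05, "dz": 0, "rx": 0, "ry": 0, "rz": 0, "gripper": -1},
    {"dx": 1.5, "dy": 0.05, "dz": 0, "rx": 0, "ry": 0, "rz": 0, "gripper": -1},
    {"dx": 1.5, "dy": 0.05, "dz": 0, "rx": 0, "ry": 0, "rz": 0, "gripper": -1},
    {"dx": 1.5, "dy": 0.05, "dz": 0, "rx": 0, "ry": 0, "rz": 0, "gripper": -1},
    {"dx": 1.5, "dy": 0.05, "dz": 0, "rx": 0, "ry": 0, "rz": 0, "gripper": -1}
  ]
}}

```text
clock: 9.68
position: [0.5147, 0.0191, 0.0074]
orientation: [-3.139, -0.058, 0.0]
force: [0.0, -0.7, -2.4]
gripper_width: 0.0229
grasp_force: 40.1
```

Call:
{"op": "move_arm", "data": {
  "rows": [
    {"dx": 1, "dy": 0.03, "dz": 0, "rx": 0, "ry": 0, "rz": 0, "gripper": -1},
    {"dx": 1, "dy": 0.03, "dz": 0, "rx": 0, "ry": 0, "rz": 0, "gripper": -1},
    {"dx": 1, "dy": 0.03, "dz": 0, "rx": 0, "ry": 0, "rz": 0, "gripper": -1},
    {"dx": 1, "dy": 0.03, "dz": 0, "rx": 0, "ry": 0, "rz": 0, "gripper": -1},
    {"dx": 1, "dy": 0.03, "dz": 0, "rx": 0, "ry": 0, "rz": 0, "gripper": -1},
    {"dx": 1, "dy": 0.03, "dz": 0, "rx": 0, "ry": 0, "rz": 0, "gripper": -1}
  ]
}}

```text
clock: 10.18
position: [0.5206, 0.0193, 0.0074]
orientation: [-3.139, -0.058, 0.0]
force: [-0.7, -0.3, -2.2]
gripper_width: 0.0232
grasp_force: 40.1
```

Call:
{"op": "move_arm", "data": {
  "rows": [
    {"dx": 1, "dy": 0.03, "dz": -0.3, "rx": 0, "ry": 0, "rz": 0, "gripper": -1},
    {"dx": 1, "dy": 0.03, "dz": -0.2, "rx": 0, "ry": 0, "rz": 0, "gripper": -1},
    {"dx": 1, "dy": 0.03, "dz": 0, "rx": 0, "ry": 0, "rz": 0, "gripper": -1},
    {"dx": 1, "dy": 0.03, "dz": 0, "rx": 0, "ry": 0, "rz": 0, "gripper": -1},
    {"dx": 1, "dy": 0.03, "dz": 0, "rx": 0, "ry": 0, "rz": 0, "gripper": -1},
    {"dx": 1, "dy": 0.03, "dz": 0, "rx": 0, "ry": 0, "rz": 0, "gripper": -1}
  ]
}}

```text
clock: 10.68
position: [0.5267, 0.0195, 0.0069]
orientation: [-3.139, -0.058, 0.0]
force: [-1.2, 0.1, -0.4]
gripper_width: 0.0233
grasp_force: 40.3
```

Call:
{"op": "move_arm", "data": {
  "rows": [
    {"dx": 1, "dy": 0.03, "dz": 0, "rx": 0, "ry": 0, "rz": 0, "gripper": -1},
    {"dx": 1, "dy": 0.03, "dz": 0, "rx": 0, "ry": 0, "rz": 0, "gripper": -1},
    {"dx": 1, "dy": 0.03, "dz": 0, "rx": 0, "ry": 0, "rz": 0, "gripper": -1},
    {"dx": 1, "dy": 0.03, "dz": 0, "rx": 0, "ry": 0, "rz": 0, "gripper": -1},
    {"dx": 1, "dy": 0.03, "dz": 0, "rx": 0, "ry": 0, "rz": 0, "gripper": -1},
    {"dx": 1, "dy": 0.03, "dz": 0, "rx": 0, "ry": 0, "rz": 0, "gripper": -1}
  ]
}}

```text
clock: 11.18
position: [0.5298, 0.0197, 0.0068]
orientation: [-3.138, -0.058, 0.008]
force: [-11.0, 0.3, 7.6]
gripper_width: 0.0231
grasp_force: 41.2
```

Call:
{"op": "move_arm", "data": {
  "rows": [
    {"dx": 0, "dy": 0, "dz": 0.6, "rx": 0, "ry": 0, "rz": 0, "gripper": -1},
    {"dx": 0, "dy": 0, "dz": 0.6, "rx": 0, "ry": 0, "rz": 0, "gripper": -1},
    {"dx": 0, "dy": 0, "dz": 0, "rx": 0, "ry": 0, "rz": 0, "gripper": -1}
  ]
}}

```text
clock: 11.43
position: [0.5306, 0.0196, 0.0075]
orientation: [-3.139, -0.058, 0.006]
force: [-6.1, -0.2, -0.5]
gripper_width: 0.0234
grasp_force: 40.2
```

Call:
{"op": "move_arm", "data": {
  "rows": [
    {"dx": 0.5, "dy": 0.02, "dz": 0.1, "rx": 0, "ry": 0, "rz": 0, "gripper": -1},
    {"dx": 0.5, "dy": 0.02, "dz": 0, "rx": 0, "ry": 0, "rz": 0, "gripper": -1},
    {"dx": 0.5, "dy": 0.02, "dz": 0.1, "rx": 0, "ry": 0, "rz": 0, "gripper": -1},
    {"dx": 0.5, "dy": 0.02, "dz": 0, "rx": 0, "ry": 0, "rz": 0, "gripper": -1}
  ]
}}

```text
clock: 11.77
position: [0.5321, 0.0197, 0.0074]
orientation: [-3.139, -0.058, 0.007]
force: [-6.2, 0.6, 0.1]
gripper_width: 0.0232
grasp_force: 40.3
```

Call:
{"op": "move_arm", "data": {
  "rows": [
    {"dx": 0.5, "dy": 0.02, "dz": 0, "rx": 0, "ry": 0, "rz": 0, "gripper": -1},
    {"dx": 0.5, "dy": 0.02, "dz": 0, "rx": 0, "ry": 0, "rz": 0, "gripper": -1}
  ]
}}

```text
clock: 11.93
position: [0.5329, 0.0197, 0.0074]
orientation: [-3.139, -0.058, 0.008]
force: [-7.9, -0.4, 0.2]
gripper_width: 0.0233
grasp_force: 40.4
```

Call:
{"op": "move_arm", "data": {
  "rows": [
    {"dx": 0.5, "dy": 0.02, "dz": 0.2, "rx": 0, "ry": 0, "rz": 0, "gripper": -1},
    {"dx": 0.5, "dy": 0.02, "dz": 0, "rx": 0, "ry": 0, "rz": 0, "gripper": -1},
    {"dx": 0.5, "dy": 0.02, "dz": 0.1, "rx": 0, "ry": 0, "rz": 0, "gripper": -1},
    {"dx": 0.5, "dy": 0.02, "dz": 0, "rx": 0, "ry": 0, "rz": 0, "gripper": -1}
  ]
}}

```text
clock: 12.27
position: [0.5347, 0.0198, 0.0076]
orientation: [-3.139, -0.058, 0.008]
force: [-7.7, 0.1, -0.1]
gripper_width: 0.0226
grasp_force: 40.3
```

Call:
{"op": "move_arm", "data": {
  "rows": [
    {"dx": 0.5, "dy": 0.02, "dz": 0.1, "rx": 0, "ry": 0, "rz": 0, "gripper": -1},
    {"dx": 0.5, "dy": 0.02, "dz": 0, "rx": 0, "ry": 0, "rz": 0, "gripper": -1},
    {"dx": 0.5, "dy": 0.02, "dz": 0.1, "rx": 0, "ry": 0, "rz": 0, "gripper": -1},
    {"dx": 0.5, "dy": 0.02, "dz": 0, "rx": 0, "ry": 0, "rz": 0, "gripper": -1}
  ]
}}

```text
clock: 12.6
position: [0.5365, 0.0199, 0.0077]
orientation: [-3.139, -0.058, 0.009]
force: [-8.0, 0.0, -0.4]
gripper_width: 0.0233
grasp_force: 40.3
```

Steady at about 8 N, so I'll continue.

Call:
{"op": "move_arm", "data": {
  "rows": [
    {"dx": 0.5, "dy": 0.02, "dz": 0.1, "rx": 0, "ry": 0, "rz": 0, "gripper": -1},
    {"dx": 0.5, "dy": 0.02, "dz": 0, "rx": 0, "ry": 0, "rz": 0, "gripper": -1},
    {"dx": 0.5, "dy": 0.02, "dz": 0, "rx": 0, "ry": 0, "rz": 0, "gripper": -1},
    {"dx": 0.5, "dy": 0.02, "dz": 0, "rx": 0, "ry": 0, "rz": 0, "gripper": -1},
    {"dx": 0.5, "dy": 0.02, "dz": 0, "rx": 0, "ry": 0, "rz": 0, "gripper": -1},
    {"dx": 0.5, "dy": 0.02, "dz": 0, "rx": 0, "ry": 0, "rz": 0, "gripper": -1}
  ]
}}

```text
clock: 13.1
position: [0.5391, 0.0199, 0.0076]
orientation: [-3.139, -0.058, 0.01]
force: [-8.2, 1.2, -1.3]
gripper_width: 0.0232
grasp_force: 40.3
```

Call:
{"op": "move_arm", "data": {
  "rows": [
    {"dx": 0.5, "dy": 0.02, "dz": 0.1, "rx": 0, "ry": 0, "rz": 0, "gripper": -1},
    {"dx": 0.5, "dy": 0.02, "dz": 0, "rx": 0, "ry": 0, "rz": 0, "gripper": -1},
    {"dx": 0.5, "dy": 0.02, "dz": 0, "rx": 0, "ry": 0, "rz": 0, "gripper": -1},
    {"dx": 0.5, "dy": 0.02, "dz": 0, "rx": 0, "ry": 0, "rz": 0, "gripper": -1}
  ]
}}

```text
clock: 13.43
position: [0.5409, 0.02, 0.0076]
orientation: [-3.139, -0.058, 0.011]
force: [-8.4, -0.8, -0.1]
gripper_width: 0.0234
grasp_force: 40.3
```

Call:
{"op": "move_arm", "data": {
  "rows": [
    {"dx": 0.5, "dy": 0.02, "dz": 0, "rx": 0, "ry": 0, "rz": 0, "gripper": -1},
    {"dx": 0.5, "dy": 0.02, "dz": 0, "rx": 0, "ry": 0, "rz": 0, "gripper": -1},
    {"dx": 0.5, "dy": 0.02, "dz": 0, "rx": 0, "ry": 0, "rz": 0, "gripper": -1},
    {"dx": 0.5, "dy": 0.02, "dz": 0, "rx": 0, "ry": 0, "rz": 0, "gripper": -1}
  ]
}}

```text
clock: 13.77
position: [0.5437, 0.0201, 0.0078]
orientation: [-3.139, -0.058, 0.009]
force: [-5.6, -0.0, -3.6]
gripper_width: 0.023
grasp_force: 40.0
```

Call:
{"op": "move_arm", "data": {
  "rows": [
    {"dx": 0.5, "dy": 0.02, "dz": 0, "rx": 0, "ry": 0, "rz": 0, "gripper": -1},
    {"dx": 0.5, "dy": 0.02, "dz": 0, "rx": 0, "ry": 0, "rz": 0, "gripper": -1},
    {"dx": 0.5, "dy": 0.02, "dz": 0, "rx": 0, "ry": 0, "rz": 0, "gripper": -1}
  ]
}}

```text
clock: 14.02
position: [0.5472, 0.0202, 0.0081]
orientation: [-3.139, -0.058, 0.003]
force: [-0.5, -0.1, -6.1]
gripper_width: 0.0231
grasp_force: 39.5
```

Call:
{"op": "move_arm", "data": {
  "rows": [
    {"dx": 0.5, "dy": 0.02, "dz": -0.3, "rx": 0, "ry": 0, "rz": 0, "gripper": -1},
    {"dx": 0.5, "dy": 0.02, "dz": -0.3, "rx": 0, "ry": 0, "rz": 0, "gripper": -1},
    {"dx": 0.5, "dy": 0.02, "dz": 0, "rx": 0, "ry": 0, "rz": 0, "gripper": -1},
    {"dx": 0.5, "dy": 0.02, "dz": 0, "rx": 0, "ry": 0, "rz": 0, "gripper": -1},
    {"dx": 0.5, "dy": 0.02, "dz": 0, "rx": 0, "ry": 0, "rz": 0, "gripper": -1},
    {"dx": 0.5, "dy": 0.02, "dz": 0, "rx": 0, "ry": 0, "rz": 0, "gripper": -1}
  ]
}}

```text
clock: 14.52
position: [0.5512, 0.0205, 0.0083]
orientation: [-3.138, -0.058, -0.0]
force: [-0.8, 1.3, -7.5]
gripper_width: 0.0232
grasp_force: 39.5
```

Call:
{"op": "move_arm", "data": {
  "rows": [
    {"dx": 0.5, "dy": 0.02, "dz": 0, "rx": 0, "ry": 0, "rz": 0, "gripper": -1},
    {"dx": 0.5, "dy": 0.02, "dz": 0, "rx": 0, "ry": 0, "rz": 0, "gripper": -1},
    {"dx": 0.5, "dy": 0.02, "dz": 0, "rx": 0, "ry": 0, "rz": 0, "gripper": -1},
    {"dx": 0.5, "dy": 0.02, "dz": 0, "rx": 0, "ry": 0, "rz": 0, "gripper": -1}
  ]
}}

```text
clock: 14.85
position: [0.5535, 0.0206, 0.0085]
orientation: [-3.138, -0.058, -0.001]
force: [0.8, 1.7, -7.6]
gripper_width: 0.0231
grasp_force: 39.5
```

Call:
{"op": "move_arm", "data": {
  "rows": [
    {"dx": 0.3, "dy": 0.01, "dz": -0.5, "rx": 0, "ry": 0, "rz": 0, "gripper": -1},
    {"dx": 0.3, "dy": 0.01, "dz": -0.4, "rx": 0, "ry": 0, "rz": 0, "gripper": -1},
    {"dx": 0.3, "dy": 0, "dz": -0.3, "rx": 0, "ry": 0, "rz": 0, "gripper": -1},
    {"dx": 0.3, "dy": 0, "dz": 0, "rx": 0, "ry": 0, "rz": 0, "gripper": -1}
  ]
}}

```text
clock: 15.18
position: [0.5545, 0.0205, 0.0075]
orientation: [-3.138, -0.058, -0.001]
force: [-1.5, 0.9, -3.3]
gripper_width: 0.023
grasp_force: 40.0
```

Call:
{"op": "move_arm", "data": {
  "rows": [
    {"dx": 0.5, "dy": 0, "dz": 0, "rx": 0, "ry": 0, "rz": 0, "gripper": -1},
    {"dx": 0.5, "dy": 0.02, "dz": 0, "rx": 0, "ry": 0, "rz": 0, "gripper": -1},
    {"dx": 0.5, "dy": 0.02, "dz": 0, "rx": 0, "ry": 0, "rz": 0, "gripper": -1},
    {"dx": 0.5, "dy": 0.02, "dz": 0, "rx": 0, "ry": 0, "rz": 0, "gripper": -1}
  ]
}}

```text
clock: 15.52
position: [0.5569, 0.0206, 0.0075]
orientation: [-3.138, -0.058, -0.002]
force: [2.5, 1.3, -3.3]
gripper_width: 0.0231
grasp_force: 40.0
```

Call:
{"op": "move_arm", "data": {
  "rows": [
    {"dx": 0.5, "dy": 0.02, "dz": 0, "rx": 0, "ry": 0, "rz": 0, "gripper": -1},
    {"dx": 0.5, "dy": 0.02, "dz": 0, "rx": 0, "ry": 0, "rz": 0, "gripper": -1},
    {"dx": 0.5, "dy": 0.02, "dz": 0, "rx": 0, "ry": 0, "rz": 0, "gripper": -1}
  ]
}}

```text
clock: 15.77
position: [0.5583, 0.0206, 0.0074]
orientation: [-3.139, -0.058, -0.001]
force: [1.6, 1.6, -3.6]
gripper_width: 0.0233
grasp_force: 40.0
```

Call:
{"op": "move_arm", "data": {
  "rows": [
    {"dx": 0.5, "dy": 0.02, "dz": 0, "rx": 0, "ry": 0, "rz": 0, "gripper": -1},
    {"dx": 0.5, "dy": 0.02, "dz": 0, "rx": 0, "ry": 0, "rz": 0, "gripper": -1}
  ]
}}

```text
clock: 15.93
position: [0.559, 0.0207, 0.0073]
orientation: [-3.139, -0.058, -0.0]
force: [0.7, 1.9, -2.4]
gripper_width: 0.0235
grasp_force: 40.1
```

Call:
{"op": "move_arm", "data": {
  "rows": [
    {"dx": 0.5, "dy": 0.2, "dz": 0, "rx": 0, "ry": 0, "rz": 0, "gripper": -1},
    {"dx": 0.5, "dy": 0.2, "dz": 0, "rx": 0, "ry": 0, "rz": 0, "gripper": -1},
    {"dx": 0, "dy": 0, "dz": 0, "rx": 0, "ry": 0, "rz": 0, "gripper": -1}
  ]
}}

```text
clock: 16.18
position: [0.5599, 0.0209, 0.0073]
orientation: [-3.139, -0.057, -0.0]
force: [1.9, 1.0, -2.4]
gripper_width: 0.0233
grasp_force: 40.0
```

Call:
{"op": "move_arm", "data": {
  "rows": [
    {"dx": 0.5, "dy": 0.02, "dz": 0, "rx": 0, "ry": 0, "rz": 0, "gripper": -1},
    {"dx": 0.5, "dy": 0.02, "dz": 0, "rx": 0, "ry": 0, "rz": 0, "gripper": -1}
  ]
}}

```text
clock: 16.35
position: [0.5607, 0.0209, 0.0073]
orientation: [-3.139, -0.057, 0.0]
force: [0.3, 0.7, -2.0]
gripper_width: 0.0234
grasp_force: 40.1
```

Call:
{"op": "move_arm", "data": {
  "rows": [
    {"dx": 0.5, "dy": 0.02, "dz": 0, "rx": 0, "ry": 0, "rz": 0, "gripper": -1},
    {"dx": 0.5, "dy": 0.02, "dz": 0, "rx": 0, "ry": 0, "rz": 0, "gripper": -1}
  ]
}}

```text
clock: 16.52
position: [0.5618, 0.021, 0.0072]
orientation: [-3.139, -0.057, 0.0]
force: [0.4, -0.7, -2.0]
gripper_width: 0.0233
grasp_force: 40.1
```

Call:
{"op": "move_arm", "data": {
  "rows": [
    {"dx": 0.5, "dy": 0.02, "dz": 0, "rx": 0, "ry": 0, "rz": 0, "gripper": -1},
    {"dx": 0.5, "dy": 0.02, "dz": 0, "rx": 0, "ry": 0, "rz": 0, "gripper": -1}
  ]
}}

```text
clock: 16.68
position: [0.5628, 0.0211, 0.0072]
orientation: [-3.139, -0.058, 0.0]
force: [0.1, -0.9, -2.0]
gripper_width: 0.0239
grasp_force: 40.1
```

Call:
{"op": "move_arm", "data": {
  "rows": [
    {"dx": 0.5, "dy": 0.02, "dz": 0, "rx": 0, "ry": 0, "rz": 0, "gripper": -1},
    {"dx": 0, "dy": 0, "dz": 0, "rx": 0, "ry": 0, "rz": 0, "gripper": -1}
  ]
}}

```text
clock: 16.85
position: [0.5629, 0.0211, 0.0071]
orientation: [-3.139, -0.058, 0.001]
force: [-0.6, 0.3, 0.0]
gripper_width: 0.0234
grasp_force: 40.2
```

Call:
{"op": "move_arm", "data": {
  "rows": [
    {"dx": 0.5, "dy": 0.02, "dz": 0, "rx": 0, "ry": 0, "rz": 0, "gripper": -1},
    {"dx": 0, "dy": 0, "dz": 0, "rx": 0, "ry": 0, "rz": 0, "gripper": -1}
  ]
}}

```text
clock: 17.02
position: [0.563, 0.0211, 0.0071]
orientation: [-3.139, -0.058, 0.002]
force: [-4.0, -0.9, 0.4]
gripper_width: 0.0227
grasp_force: 40.4
```

Call:
{"op": "move_arm", "data": {
  "rows": [
    {"dx": 0.5, "dy": 0.02, "dz": 0.1, "rx": 0, "ry": 0, "rz": 0, "gripper": -1},
    {"dx": 0, "dy": 0, "dz": 0, "rx": 0, "ry": 0, "rz": 0, "gripper": -1}
  ]
}}

```text
clock: 17.18
position: [0.5638, 0.0211, 0.0072]
orientation: [-3.139, -0.058, 0.002]
force: [-3.7, -2.0, -0.1]
gripper_width: 0.0228
grasp_force: 40.4
```

Call:
{"op": "move_arm", "data": {
  "rows": [
    {"dx": 0.5, "dy": 0.02, "dz": 0, "rx": 0, "ry": 0, "rz": 0, "gripper": -1},
    {"dx": 0, "dy": 0, "dz": 0, "rx": 0, "ry": 0, "rz": 0, "gripper": -1}
  ]
}}

```text
clock: 17.35
position: [0.5646, 0.0212, 0.0072]
orientation: [-3.139, -0.058, 0.001]
force: [-3.5, 0.1, -0.6]
gripper_width: 0.0232
grasp_force: 40.4
```

Call:
{"op": "move_arm", "data": {
  "rows": [
    {"dx": 0.4, "dy": 0.02, "dz": 0, "rx": 0, "ry": 0, "rz": 0, "gripper": -1},
    {"dx": 0, "dy": 0, "dz": 0, "rx": 0, "ry": 0, "rz": 0, "gripper": -1}
  ]
}}

```text
clock: 17.52
position: [0.565, 0.0212, 0.0072]
orientation: [-3.139, -0.058, 0.001]
force: [-3.9, -1.7, -1.2]
gripper_width: 0.0231
grasp_force: 40.3
```

Call:
{"op": "move_arm", "data": {
  "rows": [
    {"dx": 0.5, "dy": 0.02, "dz": 0, "rx": 0, "ry": 0, "rz": 0, "gripper": -1},
    {"dx": 0, "dy": 0, "dz": 0, "rx": 0, "ry": 0, "rz": 0, "gripper": -1}
  ]
}}

```text
clock: 17.68
position: [0.5653, 0.0212, 0.0072]
orientation: [-3.139, -0.058, 0.001]
force: [-5.2, -2.0, 0.6]
gripper_width: 0.0234
grasp_force: 40.4
```

Call:
{"op": "move_arm", "data": {
  "rows": [
    {"dx": 0.5, "dy": 0.02, "dz": 0, "rx": 0, "ry": 0, "rz": 0, "gripper": -1},
    {"dx": 0, "dy": 0, "dz": 0, "rx": 0, "ry": 0, "rz": 0, "gripper": -1}
  ]
}}

```text
clock: 17.85
position: [0.5654, 0.0213, 0.0071]
orientation: [-3.139, -0.058, 0.002]
force: [-6.6, -1.3, 1.4]
gripper_width: 0.0236
grasp_force: 40.5
```

Call:
{"op": "move_arm", "data": {
  "rows": [
    {"dx": 0.5, "dy": 0.02, "dz": 0.1, "rx": 0, "ry": 0, "rz": 0, "gripper": -1},
    {"dx": 0, "dy": 0, "dz": 0, "rx": 0, "ry": 0, "rz": 0, "gripper": -1}
  ]
}}

```text
clock: 18.02
position: [0.5655, 0.0213, 0.0072]
orientation: [-3.139, -0.058, 0.003]
force: [-7.1, -1.3, 2.0]
gripper_width: 0.0236
grasp_force: 40.5
```

Call:
{"op": "move_arm", "data": {
  "rows": [
    {"dx": 0.4, "dy": 0.01, "dz": 0.1, "rx": 0, "ry": 0, "rz": 0, "gripper": -1},
    {"dx": 0, "dy": 0, "dz": 0, "rx": 0, "ry": 0, "rz": 0, "gripper": -1}
  ]
}}

```text
clock: 18.18
position: [0.5656, 0.0213, 0.0072]
orientation: [-3.139, -0.058, 0.004]
force: [-7.7, -1.4, 1.6]
gripper_width: 0.0234
grasp_force: 40.6
```

Call:
{"op": "move_arm", "data": {
  "rows": [
    {"dx": 0, "dy": 0, "dz": 0.3, "rx": 0, "ry": 0, "rz": 0, "gripper": -1},
    {"dx": 0, "dy": 0, "dz": 0.2, "rx": 0, "ry": 0, "rz": 0, "gripper": -1},
    {"dx": 0, "dy": 0, "dz": 0, "rx": 0, "ry": 0, "rz": 0, "gripper": -1}
  ]
}}

```text
clock: 18.43
position: [0.5657, 0.0213, 0.0075]
orientation: [-3.139, -0.058, 0.004]
force: [-6.2, -1.8, 0.1]
gripper_width: 0.0232
grasp_force: 40.2
```

Call:
{"op": "move_arm", "data": {
  "rows": [
    {"dx": 0.4, "dy": 0.01, "dz": 0, "rx": 0, "ry": 0, "rz": 0, "gripper": -1},
    {"dx": 0, "dy": 0, "dz": 0, "rx": 0, "ry": 0, "rz": 0, "gripper": -1}
  ]
}}

```text
clock: 18.6
position: [0.5658, 0.0212, 0.0074]
orientation: [-3.139, -0.058, 0.005]
force: [-7.4, -1.6, 0.8]
gripper_width: 0.0231
grasp_force: 40.3
```

Call:
{"op": "move_arm", "data": {
  "rows": [
    {"dx": 0.5, "dy": 0.01, "dz": 0.2, "rx": 0, "ry": 0, "rz": 0, "gripper": -1},
    {"dx": 0, "dy": 0, "dz": 0, "rx": 0, "ry": 0, "rz": 0, "gripper": -1}
  ]
}}

```text
clock: 18.77
position: [0.566, 0.0213, 0.0075]
orientation: [-3.139, -0.058, 0.006]
force: [-8.7, -1.0, -0.2]
gripper_width: 0.0234
grasp_force: 40.3
```

Call:
{"op": "move_arm", "data": {
  "rows": [
    {"dx": 0.5, "dy": 0.01, "dz": 0.2, "rx": 0, "ry": 0, "rz": 0, "gripper": -1},
    {"dx": 0, "dy": 0, "dz": 0, "rx": 0, "ry": 0, "rz": 0, "gripper": -1}
  ]
}}

```text
clock: 18.93
position: [0.5662, 0.0213, 0.0076]
orientation: [-3.139, -0.058, 0.007]
force: [-9.3, -1.4, -0.1]
gripper_width: 0.0234
grasp_force: 40.4
```

Call:
{"op": "move_arm", "data": {
  "rows": [
    {"dx": 0.3, "dy": 0.01, "dz": 0, "rx": 0, "ry": 0, "rz": 0, "gripper": -1},
    {"dx": 0, "dy": 0, "dz": 0, "rx": 0, "ry": 0, "rz": 0, "gripper": -1},
    {"dx": 0, "dy": 0, "dz": 0, "rx": 0, "ry": 0, "rz": 0, "gripper": -1}
  ]
}}

```text
clock: 19.18
position: [0.5662, 0.0213, 0.0076]
orientation: [-3.139, -0.058, 0.007]
force: [-9.1, -2.3, 1.3]
gripper_width: 0.0231
grasp_force: 40.4
```

Call:
{"op": "move_arm", "data": {
  "rows": [
    {"dx": -0.5, "dy": 0, "dz": -0.1, "rx": 0, "ry": 0, "rz": 0, "gripper": -1},
    {"dx": -0.5, "dy": 0, "dz": -0.1, "rx": 0, "ry": 0, "rz": 0, "gripper": -1},
    {"dx": -0.5, "dy": 0, "dz": -0.1, "rx": 0, "ry": 0, "rz": 0, "gripper": -1},
    {"dx": -0.5, "dy": 0, "dz": -0.1, "rx": 0, "ry": 0, "rz": 0, "gripper": -1},
    {"dx": 0, "dy": 0, "dz": 0, "rx": 0, "ry": 0, "rz": 0, "gripper": -1}
  ]
}}

```text
clock: 19.6
position: [0.5663, 0.0213, 0.0076]
orientation: [-3.139, -0.058, 0.002]
force: [-5.0, -1.3, -2.9]
gripper_width: 0.0233
grasp_force: 40.0
```

Call:
{"op": "move_arm", "data": {
  "rows": [
    {"dx": -0.5, "dy": 0, "dz": 0, "rx": 0, "ry": 0, "rz": 0, "gripper": -1},
    {"dx": -0.5, "dy": 0, "dz": 0, "rx": 0, "ry": 0, "rz": 0, "gripper": -1},
    {"dx": 0, "dy": 0, "dz": 0, "rx": 0, "ry": 0, "rz": 0, "gripper": -1}
  ]
}}

```text
clock: 19.85
position: [0.5658, 0.0213, 0.0078]
orientation: [-3.139, -0.058, 0.0]
force: [-2.7, -2.1, -4.4]
gripper_width: 0.0233
grasp_force: 39.8
```

Call:
{"op": "move_arm", "data": {
  "rows": [
    {"dx": -0.5, "dy": 0, "dz": 0, "rx": 0, "ry": 0, "rz": 0, "gripper": -1},
    {"dx": 0, "dy": 0, "dz": 0, "rx": 0, "ry": 0, "rz": 0, "gripper": -1}
  ]
}}

```text
clock: 20.02
position: [0.5655, 0.0213, 0.0078]
orientation: [-3.139, -0.058, -0.0]
force: [-1.0, -1.2, -5.9]
gripper_width: 0.0233
grasp_force: 39.6
```

The unloading slope of about 6 N/mm shows it really is the rubber stop. I'll press once more with the bed unloaded, to be sure of 7 to 8 N on the stop itself.

Call:
{"op": "move_arm", "data": {
  "rows": [
    {"dx": 0.5, "dy": 0, "dz": 0, "rx": 0, "ry": 0, "rz": 0, "gripper": -1},
    {"dx": 0.5, "dy": 0, "dz": 0, "rx": 0, "ry": 0, "rz": 0, "gripper": -1},
    {"dx": 0.5, "dy": 0, "dz": 0, "rx": 0, "ry": 0, "rz": 0, "gripper": -1},
    {"dx": 0.5, "dy": 0, "dz": 0.1, "rx": 0, "ry": 0, "rz": 0, "gripper": -1},
    {"dx": 0, "dy": 0, "dz": 0, "rx": 0, "ry": 0, "rz": 0, "gripper": -1},
    {"dx": 0, "dy": 0, "dz": 0, "rx": 0, "ry": 0, "rz": 0, "gripper": -1}
  ]
}}

```text
clock: 20.52
position: [0.5661, 0.0213, 0.0079]
orientation: [-3.139, -0.058, 0.003]
force: [-5.8, -1.7, -2.9]
gripper_width: 0.0232
grasp_force: 40.0
```

Call:
{"op": "move_arm", "data": {
  "rows": [
    {"dx": 0.5, "dy": 0, "dz": 0.1, "rx": 0, "ry": 0, "rz": 0, "gripper": -1},
    {"dx": 0.2, "dy": 0, "dz": 0, "rx": 0, "ry": 0, "rz": 0, "gripper": -1},
    {"dx": 0, "dy": 0, "dz": 0, "rx": 0, "ry": 0, "rz": 0, "gripper": -1},
    {"dx": 0, "dy": 0, "dz": 0, "rx": 0, "ry": 0, "rz": 0, "gripper": -1}
  ]
}}

```text
clock: 20.85
position: [0.5662, 0.0213, 0.0079]
orientation: [-3.139, -0.058, 0.005]
force: [-8.2, -1.9, -1.6]
gripper_width: 0.0231
grasp_force: 40.1
```

Call:
{"op": "move_arm", "data": {
  "rows": [
    {"dx": -0.7, "dy": 0, "dz": -0.2, "rx": 0, "ry": 0, "rz": 0, "gripper": -1},
    {"dx": -0.7, "dy": 0, "dz": -0.2, "rx": 0, "ry": 0, "rz": 0, "gripper": -1},
    {"dx": -0.6, "dy": 0, "dz": -0.2, "rx": 0, "ry": 0, "rz": 0, "gripper": -1},
    {"dx": 0, "dy": 0, "dz": -0.2, "rx": 0, "ry": 0, "rz": 0, "gripper": -1},
    {"dx": 0, "dy": 0, "dz": 0, "rx": 0, "ry": 0, "rz": 0, "gripper": -1}
  ]
}}

```text
clock: 21.27
position: [0.5659, 0.0214, 0.0075]
orientation: [-3.139, -0.058, 0.0]
force: [-4.2, -2.0, -2.7]
gripper_width: 0.0235
grasp_force: 40.0
```

Call:
{"op": "move_arm", "data": {
  "rows": [
    {"dx": -0.4, "dy": 0, "dz": -0.3, "rx": 0, "ry": 0, "rz": 0, "gripper": -1},
    {"dx": -0.4, "dy": 0, "dz": -0.2, "rx": 0, "ry": 0, "rz": 0, "gripper": -1},
    {"dx": 0, "dy": 0, "dz": 0, "rx": 0, "ry": 0, "rz": 0, "gripper": -1}
  ]
}}

```text
clock: 21.52
position: [0.5658, 0.0213, 0.0072]
orientation: [-3.139, -0.058, -0.002]
force: [-2.5, -2.7, -2.6]
gripper_width: 0.0233
grasp_force: 40.0
```

Call:
{"op": "move_arm", "data": {
  "rows": [
    {"dx": 0, "dy": 0, "dz": 0, "rx": 0, "ry": 0, "rz": 0, "gripper": -0.3},
    {"dx": 0, "dy": 0, "dz": 0, "rx": 0, "ry": 0, "rz": 0, "gripper": 0},
    {"dx": 0, "dy": 0, "dz": 0, "rx": 0, "ry": 0, "rz": 0, "gripper": 0.2},
    {"dx": 0, "dy": 0, "dz": 0, "rx": 0, "ry": 0, "rz": 0, "gripper": 0.3},
    {"dx": 0, "dy": 0, "dz": 0, "rx": 0, "ry": 0, "rz": 0, "gripper": 0.3},
    {"dx": 0, "dy": 0, "dz": 0, "rx": 0, "ry": 0, "rz": 0, "gripper": 0.3}
  ]
}}

```text
clock: 22.02
position: [0.5655, 0.0216, 0.0071]
orientation: [-3.138, -0.058, -0.001]
force: [-0.2, -0.5, 0.1]
gripper_width: 0.0554
grasp_force: 0.0
```

Call:
{"op": "move_arm", "data": {
  "rows": [
    {"dx": 0, "dy": 0, "dz": 10, "rx": 0, "ry": 0, "rz": 0, "gripper": 0.3},
    {"dx": 0, "dy": 0, "dz": 20, "rx": 0, "ry": 0, "rz": 0, "gripper": 0.3},
    {"dx": -5, "dy": 0, "dz": 30, "rx": 0, "ry": 0, "rz": 0, "gripper": 0.3},
    {"dx": -15, "dy": 0, "dz": 30, "rx": 0, "ry": 0, "rz": 0, "gripper": 0.3},
    {"dx": -20, "dy": 0, "dz": 30, "rx": 0, "ry": 0, "rz": 0, "gripper": 0.3},
    {"dx": -20, "dy": 0, "dz": 30, "rx": 0, "ry": 0, "rz": 0, "gripper": 0.3},
    {"dx": 0, "dy": 0, "dz": 0, "rx": 0, "ry": 0, "rz": 0, "gripper": 0.3}
  ]
}}

```text
clock: 22.6
position: [0.5052, 0.0205, 0.1643]
orientation: [-3.137, -0.06, -0.013]
force: [1.0, -0.8, 0.1]
gripper_width: 0.0555
grasp_force: 0.0
```

Run:
```python
from h import *
o=robot.get_obs();C=cam('wrist',o);im=robot.grab_frame('wrist')[:,:,::-1].copy()
p=o['position'];print(p,o['force'],o['gripper_width'],o['clock'])
a=np.radians(1.86);U=np.array([[np.cos(a),-np.sin(a)],[np.sin(a),np.cos(a)]])
B=np.array([469.1,17.9])
st=lambda x,y,z:np.r_[B+U@[x,y],z]/1000
for u in topix(C,[st(x,s*20,20) for x in range(120,230,15) for s in(-1,1)]):cv2.circle(im,tuple(int(round(v)) for v in u),1,(0,0,255),-1)
c0=134.2
for u in topix(C,[st(c0+x,s*18,10+z) for x,z in((55,4),(38,16),(-55,16),(-55,0)) for s in(-1,1)]):cv2.circle(im,tuple(int(round(v)) for v in u),1,(0,255,0),-1)
g=[topix(C,st(c0+x,0,10+z))[0].round().tolist() for x,z in((20,9),(55,0))];print(g)
u=topix(C,st(c0,0,26))[0].astype(int);x0,y0=max(0,u[0]-80),max(0,u[1]-100);print(x0,y0)
cv2.imwrite('pics/w8.png',cv2.resize(im[y0:y0+180,x0:x0+160],None,fx=3.3,fy=3.3,interpolation=cv2.INTER_CUBIC))
```

```text
[0.50521744 0.02049039 0.16425735] [ 0.97770686 -0.82350395  0.11636549] 0.05545466964752968 22.6
[[319.0, 65.0], [319.0, 28.0]]
238 0
```

View pics/w8.png

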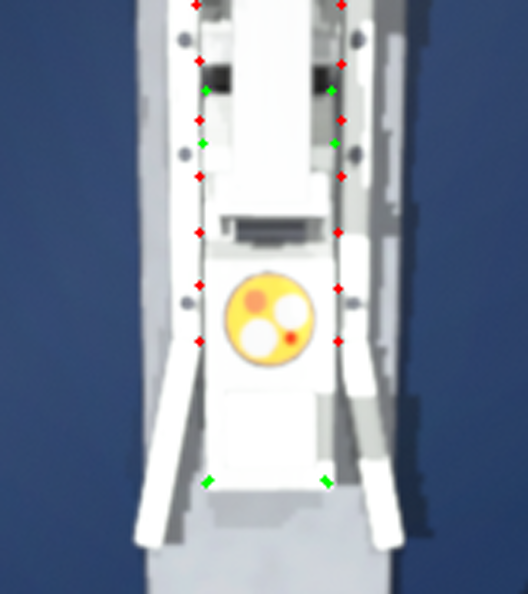

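This picture shows the carrier straight in the channel, with its nose at the black stop (row about 85), the roller end over the groove and the gripper clear of it. I'll hand it in.

```bash
python3 -c "
from station import robot
print(robot.job_done())"
```

```text
the job is handed in; nothing more can be done
None
```

The carrier is loaded and the job handed in at about 23 s: it was pressed home at about 8 N and let go, and it lay straight in the channel at the stop in the last picture. The verdict wasn't shown, I viewed 11 pictures (one over the limit), and the dish, screwdriver and loupe weren't re-measured at the end.

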